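# Close up a drive box: shut its sloping cover and tighten its three captive wing bolts

## Robot

A 7-joint arm with a two-finger parallel gripper is mounted at the origin on a cart in front of the work surface, level with it; the furniture and walls round the work are solid. World frame = base frame: x ahead of the robot, y to its left, z up, the work surface at z = 0. Lengths are in m, angles in rad, forces in N, time in s.
With the tool pointing down it reaches from about 0.4 to 0.85 m from the base axis. Payload 10.4 kg.
Tool frame: the origin (TCP) lies at the very end of the fingers, on their centre line; the grasp point (between the pads) lies hold_point_z behind it (hold_point_z is the distance from the TCP to the grasp point, in m); z points along the fingers, y is the line along which they close (so a half turn about z gives the same grasp; the last joint's range is limited). The gripper opens to 87 mm and grips with 3 to 60 N. Pads are 19 mm wide; open, the fingers measure 117 mm over their backs; the gripper's body (75 mm by 190 mm) begins 51 mm behind the grasp point.
Start: joints at [1.097, 0.332, -0.065, 1.46, 0.022, 1.35, -0.088], TCP at [0.272, -0.563, 0.223] pointing down, gripper open.
Joint ranges: [-2.6, 2.6], [-0.5, 2.12], [-1.47, 1.34], [0.16, 2.42], [-1.27, 4.41], [0.06, 2.06], [-2.6, 2.6]. Speed limits (rad/s): [2.22, 2.22, 2.79, 2.79, 3.14, 3.14, 3.14].

## Interface

Orientations are given as a unit quaternion [x, y, z, w].
In Python, from station import read_state, capture, close_job, find_in, hold_point_z gives the robot as it stands.
- The arm moves only by the shell command python3 -m creep 'ROWS'. ROWS is JSON, a list of rows, each a list of 3 entries, a list of its own where there are three numbers: the turn, a rotation vector about the tool's x, y, z in degrees, then the shift along the tool's x, y, z in m, then the opening, from -1 (shut) to 1 (fully open). A call has 1 to 8 rows; each row is the pose to reach, as a shift and turn from the pose commanded when the call began, along the tool's axes at that moment; what a row does not reach only later rows make up. A row lasts 1/8 s, in which the tool goes at most 62.5 mm and 10.7 degrees, less where a joint would pass 70% of its speed; a pose out of reach is approached as far as the arm can. A call with a gripper value outside its range is refused whole. The fingers move at their own pace and stop on an object; the grip force is fixed at half the most. Time passes only in rows, so rows that repeat a pose let the fingers close. It gives the time, the measured TCP pose, the force, the opening and the grip force at its end, in the units of the state.
- read_state(): the state, without advancing time (a new reading comes with each control period).
- capture(name): name is "side" or "top" or "wrist"; returns a dict with "img" (400x640x3 uint8, blue, green, red), "fov_y" (degrees; the focal length in pixels is half the picture's height over the tangent of half this angle, whatever the lens; pixels are square), "cx", "cy" (the principal point, pixels), "position" and "rotation" of the camera in the world. Camera axes: x right, y down, z forward; pixel columns grow to the right and rows downward; lengths in m; the calibration is good to about 2 mm. A picture is of the moment at which its call begins. There is no depth.
- close_job(): hands the job in; it is judged then, once.
Trained networks look in the newest picture that a camera, given by its name, has taken for a name from the list of things; names that differ only in an ending like _2 or _b are one class to them, and where a whole thing is asked for, a point or a joint stands for the part that bears it (a point fixed in the world has none). Each returns a list of dicts, best first, with "score" (0 to 1); they miss things now and then, are a little off and sometimes report something else, mostly with a low value. They report only what shows in the picture. A call takes as long as a camera call.
- find_in(camera, label): "position" ([column, row] in pixels, amid what is visible of it).
The state is a dict: "clock": time; "joint_pos": joint angles; "dq": joint speeds; "joint_torque": joint torques, N m; "position": TCP position; "orientation": TCP orientation; "force": force on the tool from outside, world axes, zero at the start; "moment": the same for the moment, N m; "gripper_width": finger opening in m; "grip_force": force on a finger pad.
Only numpy, scipy, OpenCV 4.12 (cv2) and the standard library are available. Lean on these libraries where they do the work, as an engineer would, in place of code of your own. Each camera call takes 0.05 s, during which the arm holds its last target. There are 200 camera calls.

## Task

The drive box on the desk has been serviced: push its sloping cover fully shut, then tighten its three captive wing bolts clockwise until each comes up against its end stop, the middle bolt first and only then the two outer ones, in either order. Leave the cover shut and do not push about the things that stand round the box.

Things in the scene. Friction and masses are not known exactly. Their poses are not given: they have to be found in the camera images.
- drive_box: fixed grey wedge-shaped drive box, 250 mm wide (y), 140 mm deep (x), 36 mm high in front and 117 mm at the back, with a plain metal cover that slopes at 30 deg, low edge to its front (-x, towards the robot). Origin: centre of its underside; x points to its back, y to its left
- cover (a joint): hinge of the sloping cover along its upper rear edge. 0 = shut on the case (a hard stop); it starts ajar at 0.25 to 0.45 rad, its front edge raised. A stiff friction hinge: it stays where it is left, and about 3 N at the front edge pushes it down. Shut means under 0.03 rad
- cover_lip (a point): point on the cover's top face, middle of its width, 14 mm up from its front edge and 148 mm from the hinge line, which lies in the underside of the 6 mm thick cover; clear of the bolts, whose row is 46 mm farther up the cover: a place to press. x axis: up the cover; z axis: square out of the cover; turns with the cover about an axis parallel to its y
- bolt_middle (a joint): middle captive wing bolt. 0 = fully undone; grows as it is tightened, clockwise looking down on its head; starts at 0 to 0.5. Its end stop lies between 2.1 and 2.8 rad, differs from bolt to bolt, is not marked and must be felt. Until then it turns against an even 0.06 N m and stays where left. It sinks 1.5 mm per rad. Fully home = within 0.1 rad of its own stop
- wing_middle (a point): point on the middle bolt's axis inside its black wing, where to grip. x: along the wing; z: along the bolt, square out of the cover (30 deg off vertical, towards the box's front, when shut). Wing 34 mm long (x), 10 thick (y), from 13 mm below this point to 9 above; its foot is 9 mm over the cover when home, up to 4 higher undone; neck 11 mm across; bolts 80 mm apart in a row
- bolt_left (a joint): left (seen from the robot) captive wing bolt. 0 = fully undone; grows as it is tightened, clockwise looking down on its head; starts at 0 to 0.5. Its end stop lies between 2.1 and 2.8 rad, differs from bolt to bolt, is not marked and must be felt. Until then it turns against an even 0.06 N m and stays where left. It sinks 1.5 mm per rad. Fully home = within 0.1 rad of its own stop
- wing_left (a point): point on the left bolt's axis inside its black wing, where to grip. x: along the wing; z: along the bolt, square out of the cover (30 deg off vertical, towards the box's front, when shut). Wing 34 mm long (x), 10 thick (y), from 13 mm below this point to 9 above; its foot is 9 mm over the cover when home, up to 4 higher undone; neck 11 mm across
- bolt_right (a joint): right (seen from the robot) captive wing bolt. 0 = fully undone; grows as it is tightened, clockwise looking down on its head; starts at 0 to 0.5. Its end stop lies between 2.1 and 2.8 rad, differs from bolt to bolt, is not marked and must be felt. Until then it turns against an even 0.06 N m and stays where left. It sinks 1.5 mm per rad. Fully home = within 0.1 rad of its own stop
- wing_right (a point): point on the right bolt's axis inside its black wing, where to grip. x: along the wing; z: along the bolt, square out of the cover (30 deg off vertical, towards the box's front, when shut). Wing 34 mm long (x), 10 thick (y), from 13 mm below this point to 9 above; its foot is 9 mm over the cover when home, up to 4 higher undone; neck 11 mm across
- orange_pot: orange pot with bits in it, 68 mm across, 50 mm high, loose on the desk; a bystander; origin at the centre of its underside
- dark_pot: small dark brown pot, 51 mm across, 34 mm high, loose on the desk; a bystander; origin at the centre of its underside
- eraser: blue and white eraser, 21 x 52 x 12 mm, loose on the desk; a bystander; origin at the centre of its underside
- tea_candle: tea candle in a metal cup, 38 mm across, 17 mm high, loose on the desk; a bystander; origin at the centre of its underside
- tape_roll: roll of tape lying flat, 56 mm across, 19 mm high, loose on the desk; a bystander; origin at the centre of its underside

How it is judged:
By the outcome, as a careful person would: the job done as asked, in the order asked, and still so for the second after the job is handed in, with the robot touching nothing.
It also fails if it takes over 64 s, if anything falls off the work surface, if the arm or the gripper's body presses on something with over 40 N, if the wrist force passes 120 N, or if a joint passes its speed limit or range.

## Working session

There is one attempt and no reset: what is moved stays moved. The work goes in short steps, Python scripts to look and compute and a shell command to move; the robot and the scene stay as the last step left them, time stands still between calls to the robot, and variables do not carry over. Pictures are saved under pics/ and viewed, at most 11 in all, crops included, and the job is handed in when it is done.

```bash
mkdir -p pics; ls; cat > h.py <<'E'
import numpy as np, cv2
from station import *
from scipy.spatial.transform import Rotation as R
def ray(c,px):
    f=200/np.tan(np.radians(c["fov_y"])/2)
    r=c["rotation"]; r=np.array(r)
    M=r if r.shape==(3,3) else R.from_quat(r).as_matrix()
    d=M@np.array([(px[0]-c["cx"])/f,(px[1]-c["cy"])/f,1]); return np.array(c["position"]),d/np.linalg.norm(d)
def tri(rs):
    A=sum(np.eye(3)-np.outer(d,d) for p,d in rs); b=sum((np.eye(3)-np.outer(d,d))@p for p,d in rs)
    x=np.linalg.solve(A,b); return x,max(np.linalg.norm((np.eye(3)-np.outer(d,d))@(x-p)) for p,d in rs)
E
python3 - <<'E'
from h import *
print(hold_point_z, read_state())
C={}
for n in("side","top"):
    c=capture(n);C[n]=c;cv2.imwrite(f"pics/{n}0.png",c["img"]);print(n,c["fov_y"],c["cx"],c["cy"],c["position"],np.round(c["rotation"],3).tolist())
    for l in "drive_box cover_lip wing_middle wing_left wing_right orange_pot dark_pot eraser tea_candle tape_roll".split():
        print(l,[(np.round(d["position"],1).tolist(),round(d["score"],2)) for d in find_in(n,l)[:3]])
E
```

```text
pics
0.0187 {'clock': 0.0, 'joint_pos': array([ 1.09742223,  0.33288008, -0.06467282,  1.46093976,  0.02164177,
        1.34988348, -0.08850928]), 'dq': array([-0.00030698,  0.00018703,  0.0017966 , -0.00075766, -0.00106959,
       -0.00101079, -0.00010844]), 'joint_torque': array([ 2.13512940e-04, -6.23252964e+01,  2.48328916e-02, -3.89894557e+01,
       -6.13893592e-02,  3.97649815e-02,  1.09427294e-04]), 'position': array([ 0.27209074, -0.56224216,  0.2217495 ]), 'orientation': array([ 9.74707978e-01,  2.23481223e-01, -2.13267660e-04, -6.74337444e-04]), 'force': array([ 0.4362162 , -0.21106321,  0.61042308]), 'moment': array([ 0.03820045, -0.00953224,  0.03140973]), 'grip_force': 0.0, 'gripper_width': 0.0869621541909495}
side 48.03611234078599 314.54736173596274 202.09057194557244 [-0.295395    0.13974231  0.99213965] [-0.562, 0.736, -0.302, 0.226]
drive_box [([273.6, 229.8], 0.58)]
cover_lip [([272.5, 222.5], 0.68)]
wing_middle [([275.7, 224.3], 0.59)]
wing_left [([331.2, 223.4], 0.61), ([241.5, 232.6], 0.54)]
wing_right [([307.1, 219.3], 0.6), ([273.2, 224.8], 0.18)]
orange_pot []
dark_pot []
eraser [([328.7, 223.8], 0.49), ([275.5, 224.9], 0.21)]
tea_candle [([217.6, 260.4], 0.75)]
tape_roll [([208.9, 241.7], 0.6)]
top 48.56753606778257 318.0923437058737 202.4129735307973 [ 0.37536318 -0.07190944  1.05513897] [0.707, -0.702, 0.06, -0.062]
drive_box [([273.3, 217.3], 0.77)]
cover_lip [([235.9, 233.4], 0.7), ([271.3, 214.7], 0.68)]
wing_middle [([270.9, 230.8], 0.44)]
wing_left [([237.2, 230.5], 0.48)]
wing_right [([308.7, 224.1], 0.63), ([272.6, 219.8], 0.6)]
orange_pot [([458.9, 243.3], 0.89)]
dark_pot [([455.0, 182.5], 0.82)]
eraser [([346.2, 210.4], 0.73)]
tea_candle [([208.5, 231.9], 0.54)]
tape_roll [([202.0, 205.2], 0.82)]
```

View pics/top0.png

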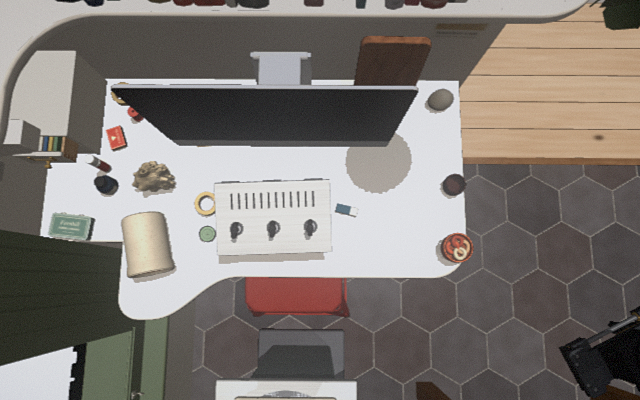

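View pics/side0.png

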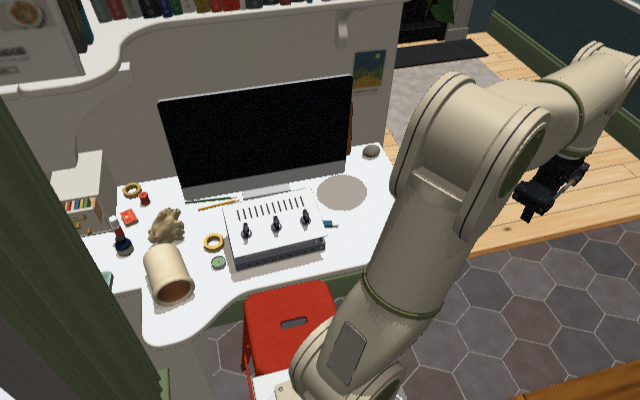

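```bash
python3 - <<'E'
from h import *
t=capture("top");s=capture("side")
for n,a,b in [("L",(236,229),(245,230)),("M",(273,227),(276,225)),("R",(310,226),(306,216)),("backL",(216,182),(223,200)),("backR",(329,180),(313,189)),("lipL",(215,259),(234,264)),("lipR",(331,252),(326,247)),("tape",(203,204),(212,242)),("candle",(208,233),(218,263)),("eraser",(346,210),(330,224))]:
    x,e=tri([ray(t,a),ray(s,b)]);print(n,np.round(x,3),round(e,4))
for n,p in [("deskfront",(300,276)),("monitor",(280,146)),("orange",(458,249)),("frontdeskR",(400,277))]:
    o,d=ray(t,p);print(n,np.round(o-d*o[2]/d[2],3))
for k in "ts":
  c=dict(t=t,s=s)[k];a,b={"t":((200,165),(350,275)),"s":((195,175),(345,285))}[k]
  cv2.imwrite(f"pics/z{k}.png",cv2.resize(c["img"][a[1]:b[1],a[0]:b[0]],None,fx=5,fy=5,interpolation=2))
E
```

```text
L [0.48  0.106 0.115] 0.0001
M [0.485 0.026 0.106] 0.0022
R [ 0.486 -0.055  0.117] 0.0032
backL [0.576 0.146 0.142] 0.0003
backR [ 0.586 -0.098  0.112] 0.0064
lipL [0.416 0.153 0.07 ] 0.0048
lipR [ 0.437 -0.1    0.03 ] 0.0012
tape [0.548 0.201 0.017] 0.0038
candle [0.482 0.192 0.002] 0.0013
eraser [ 0.538 -0.14   0.003] 0.0043
deskfront [ 0.382 -0.027  0.   ]
monitor [0.699 0.027 0.   ]
orange [ 0.448 -0.401  0.   ]
frontdeskR [ 0.382 -0.262  0.   ]
```

View pics/zt.png

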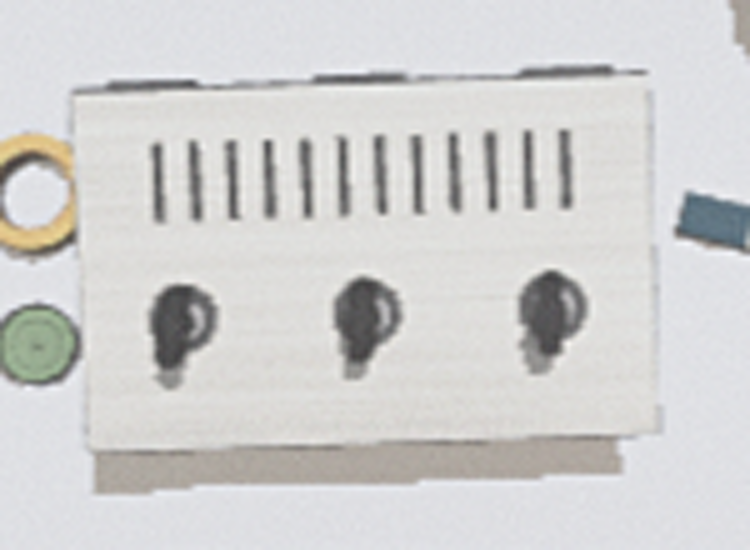

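View pics/zs.png

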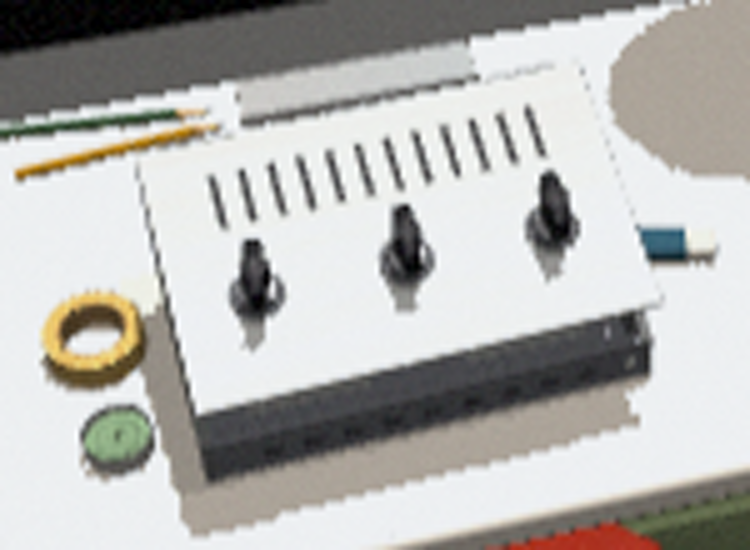

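```bash
cat > fit.py <<'E'
from h import *
from scipy.optimize import least_squares
def boxT(p):
    return np.array([p[0],p[1],0]),R.from_euler('z',p[2])
def onc(p,cov,u,v,w): # u up from front edge, v left, w above top face -> world ; hinge h
    o,Q=boxT(p); s=np.radians(30)-cov
    # hinge in underside, at u=162, w=-6
    H=np.array([.07,0,p[4]])
    ex=np.array([np.cos(s),0,np.sin(s)]);ez=np.array([-np.sin(s),0,np.cos(s)])
    return o+Q.apply(H+(u-.162)*ex+np.array([0,v,0])+(w+.006)*ez)
def proj(c,X):
    f=200/np.tan(np.radians(c["fov_y"])/2);r=np.array(c["rotation"])
    M=r if r.shape==(3,3) else R.from_quat(r).as_matrix()
    q=M.T@(X-np.array(c["position"]));return np.array([c["cx"]+f*q[0]/q[2],c["cy"]+f*q[1]/q[2]])
E
python3 - <<'E'
from fit import *
t=capture("top");s=capture("side")
obs=[(t,'c',.162,.125,0,(215,183.4)),(t,'c',.162,-.125,0,(329,179.4)),(t,'c',0,.125,0,(218.4,255)),(t,'c',0,-.125,0,(331.6,251.6)),
(s,'c',.162,.125,0,(222.4,207)),(s,'c',.162,-.125,0,(311,187.4)),(s,'c',0,.125,0,(235,258)),(s,'c',0,-.125,0,(327.4,235.6)),
(s,'b',-.07,.125,0,(236.6,271)),(s,'b',-.07,-.125,0,(325,250))]
def res(p):
    r=[]
    for c,k,u,v,w,px in obs:
        if k=='c':X=onc(p,p[3],u,v,w)
        else:
            o,Q=boxT(p);X=o+Q.apply([u,v,w])
        r+=list(proj(c,X)-px)
    return np.array(r+[(p[4]-.117)/.003])
f=least_squares(res,[.52,.025,0,.3,.117]);print(np.round(f.x,4),np.round(f.fun,1))
for v in(.08,0,-.08):
    X=onc(f.x,f.x[3],.06,v,.034);print(np.round(X,3),proj(t,X),proj(s,X))
E
python3 -m creep '[[[0,0,0],[0.05,0,-0.02],1],[[0,0,0],[0.1,-0.05,-0.04],1],[[0,0,0],[0.11,-0.11,-0.06],1],[[0,0,0],[0.12,-0.17,-0.08],1],[[0,0,0],[0.15,-0.22,-0.09],1],[[0,0,0],[0.17,-0.28,-0.1],1],[[0,0,0],[0.2,-0.33,-0.1],1],[[0,0,0],[0.22,-0.38,-0.1],1]]'
```

```text
[0.5164 0.026  0.04   0.2834 0.1127] [ 0.3 -0.9  1.8 -0.8  0.5  1.6  1.6  1.1 -1.3 -1.5 -1.4 -0.9 -1.4  0.9
 -0.1  0.6 -0.6  0.7 -0.6 -0.3 -1.4]
[0.475 0.104 0.127] [235.45348344 230.68978111] [245.25424755 228.21286686]
[0.478 0.024 0.127] [273.50673661 229.4097058 ] [275.76880358 221.24338933]
[ 0.481 -0.055  0.127] [311.53626345 228.13042862] [305.38263964 214.47963485]
clock: 2.3
position: [0.3048, -0.1225, 0.3229]
orientation: [0.975, 0.224, 0.0, 0.001]
force: [0.7, 0.1, 1.4]
gripper_width: 0.0867
grip_force: 0.0
```

```bash
cat > go.py <<'E'
from fit import *
P=np.array([.5164,.026,.04,.2834,.1127])
def toolR(a=0,tilt=30,yaw=None): # a: deg about tool z from x = down slope
    s=np.radians(tilt);z=np.array([np.sin(s),0,-np.cos(s)]);x=np.array([-np.cos(s),0,-np.sin(s)])
    M=np.stack([x,np.cross(z,x),z],1)
    return R.from_euler('z',P[2] if yaw is None else yaw)*R.from_matrix(M)*R.from_euler('z',a,degrees=True)
def plan(X,Q):
    s=read_state();q=R.from_quat(s["orientation"])
    r=(q.inv()*Q).as_rotvec(degrees=True);d=q.inv().apply(np.array(X)-s["position"])
    print("turn",np.round(r,2),np.linalg.norm(r).round(1),"shift",np.round(d,4),"joints",np.round(s["joint_pos"],2),"t",round(s["clock"],2))
E
python3 - <<'E'
from go import *
Q=toolR(); plan(onc(P,0,.06,0,.15),Q)
E
```

```text
turn [ -40.58   -8.37 -151.66] 157.2 shift [ 0.1669 -0.08    0.126 ] joints [ 0.8  -0.38 -0.4   1.93 -0.14  1.56 -0.69] t 2.3
```

```bash
python3 -m creep '[[[-2.6,-0.5,-9.7],[0.05,-0.03,0],0],[[-5.2,-1,-19.4],[0.09,-0.06,0.02],0],[[-7.8,-1.5,-29],[0.13,-0.08,0.04],0],[[-10.4,-2,-38.7],[0.16,-0.08,0.06],0],[[-13,-2.6,-48.4],[0.167,-0.08,0.06],0],[[-15.6,-3.2,-58],[0.167,-0.08,0.06],0],[[-18.2,-3.7,-67.7],[0.167,-0.08,0.06],0],[[-20.8,-4.3,-77.6],[0.167,-0.08,0.06],0]]'
python3 - <<'E'
from go import *
plan(onc(P,0,.06,0,.15),toolR())
E
```

```text
clock: 3.3
position: [0.4203, 0.0203, 0.2628]
orientation: [0.602, 0.78, 0.004, 0.171]
force: [0.0, -0.7, -0.2]
gripper_width: 0.0433
grip_force: 0.0
turn [-19.73  -4.08 -73.76] 76.5 shift [ 0.0191 -0.0136  0.0617] joints [ 0.43 -0.37 -0.64  2.06  0.04  1.15  0.04] t 3.3
```

```bash
python3 -m creep '[[[-2.5,-0.5,-9.3],[0,0,0],0],[[-5,-1,-18.6],[0,0,0],0],[[-7.5,-1.5,-28],[0,0,0],0],[[-10,-2,-37.2],[0.01,0,0.01],0],[[-12.5,-2.5,-46.5],[0.01,-0.01,0.02],0],[[-15,-3.1,-55.8],[0.015,-0.013,0.03],0],[[-17.4,-3.6,-65],[0.019,-0.0136,0.04],0],[[-19.73,-4.08,-73.76],[0.019,-0.0136,0.04],0]]'
python3 - <<'E'
from go import *
plan(onc(P,0,.06,0,.15),toolR())
c=capture("wrist");cv2.imwrite("pics/w1.png",c["img"]);print(c["fov_y"],c["cx"],c["cy"],c["position"])
for v in(.08,0,-.08): print([proj(c,onc(P,P[3],.06,v,w)).round() for w in (0,.034)])
for l in ("wing_left","wing_middle","wing_right","cover_lip"): print(l,[(np.round(d["position"]),round(d["score"],2)) for d in find_in("wrist",l)[:3]])
E
```

```text
clock: 4.3
position: [0.4272, 0.0284, 0.212]
orientation: [-0.01, 0.967, 0.005, 0.253]
force: [-0.0, -0.6, -0.1]
gripper_width: 0.0432
grip_force: 0.0
turn [-0.27 -0.73 -1.03] 1.3 shift [ 0.0137 -0.0062  0.0097] joints [ 0.02 -0.5  -0.21  2.34 -0.03  0.78  1.42] t 4.3
71.12788177724669 316.9028448774358 198.07699995206866 [0.28850807 0.02476674 0.3203184 ]
[array([386., 184.]), array([394., 200.])]
[array([312., 185.]), array([311., 201.])]
[array([237., 186.]), array([229., 202.])]
wing_left [(array([390., 194.]), 0.57), (array([447., 138.]), 0.52)]
wing_middle [(array([313., 197.]), 0.96)]
wing_right [(array([234., 201.]), 0.76)]
cover_lip [(array([317., 178.]), 0.61)]
```

View pics/w1.png

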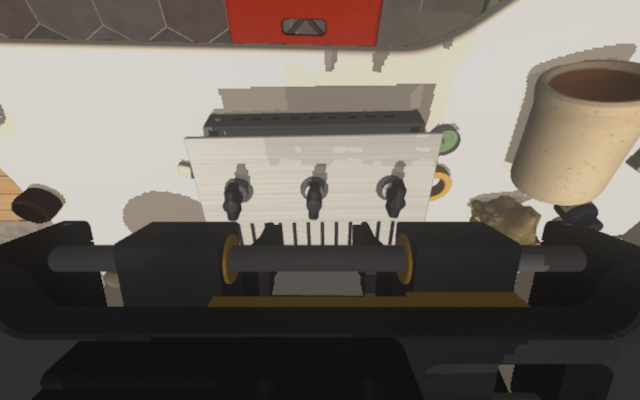

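```bash
python3 - <<'E'
from go import *
print(onc(P,P[3],.014,0,0),onc(P,0,.014,0,0))
plan(onc(P,P[3],.014,0,0)+[0,0,.03],toolR(0,8))
E
```

```text
[0.44128174 0.02299367 0.08331918] [0.45527717 0.02355378 0.04389615]
turn [-0.13 21.31 -1.83] 21.4 shift [ 0.0371 -0.0055  0.0937] joints [ 0.02 -0.5  -0.21  2.34 -0.03  0.79  1.4 ] t 4.55
```

```bash
python3 -m creep '[[[0,7,-0.6],[0,0,0],-1],[[0,14,-1.2],[0.01,-0.002,0.02],-1],[[0,21.3,-1.8],[0.02,-0.0055,0.05],-1],[[0,21.3,-1.8],[0.037,-0.0055,0.09],-1],[[0,21.3,-1.8],[0.037,-0.0055,0.0937],-1]]'
python3 - <<'E'
from go import *
s=read_state();print(s["force"])
plan(onc(P,0,.014,0,0),toolR(0,8))
E
```

```text
clock: 5.18
position: [0.4397, 0.0231, 0.1106]
orientation: [-0.021, 0.998, -0.001, 0.067]
force: [0.5, -0.5, 0.4]
gripper_width: 0.0035
grip_force: 0.0
[ 0.48678681 -0.48001612  0.39421515]
turn [-0.22 -0.33  0.13] 0.4 shift [-0.0066  0.0001  0.0682] joints [ 0.02 -0.06 -0.19  2.16  0.01  0.91  1.44] t 5.17
```

Push gradually, watching the force.

```bash
python3 -m creep '[[[0,0,0],[0,0,0.012],-1],[[0,0,0],[-0.001,0,0.024],-1],[[0,0,0],[-0.003,0,0.036],-1],[[0,0,0],[-0.004,0,0.045],-1],[[0,0,0],[-0.005,0,0.053],-1],[[0,0,0],[-0.006,0,0.059],-1]]'
python3 -m creep '[[[0,0,0],[-0.001,0,0.003],-1],[[0,0,0],[-0.001,0,0.005],-1],[[0,0,0],[-0.001,0,0.007],-1]]'
```

```text
clock: 5.92
position: [0.4557, 0.0234, 0.055]
orientation: [-0.022, 0.997, -0.0, 0.07]
force: [0.2, -0.4, 0.9]
gripper_width: 0.0006
grip_force: 0.8
clock: 6.3
position: [0.4572, 0.0235, 0.052]
orientation: [-0.022, 0.997, -0.001, 0.069]
force: [-48.4, -2.9, 87.9]
gripper_width: 0.0009
grip_force: 49.8
```

```bash
python3 -m creep '[[[0,0,0],[0,0,-0.004],-1],[[0,0,0],[0.005,0,-0.03],-1],[[0,0,0],[0.01,0,-0.08],-1],[[0,-7,0],[0.01,0,-0.11],-1],[[0,-14,0],[0.02,0,-0.13],-1],[[0,-14,0],[0.02,0,-0.13],0]]'
python3 - <<'E'
from go import *
p=P.copy();p[4]=.117
W={}
for n in("wrist","top","side"):
    c=capture(n);W[n]=c
    print(n,[(l[5:],np.round(find_in(n,l)[0]["position"],1) if find_in(n,l) else 0) for l in ("wing_left","wing_middle","wing_right")])
    print([[proj(c,onc(p,0,.06,v,w)).round() for w in (0,.034)] for v in (.08,0,-.08)], [proj(c,onc(p,0,u,v,0)).round() for u in (0,.162) for v in (.125,-.125)])
i=[cv2.resize(W["wrist"]["img"][60:320,120:520],(800,520))]
cv2.imwrite("pics/w2.png",i[0])
print(read_state()["position"],read_state()["joint_pos"])
E
```

```text
clock: 7.05
position: [0.4187, 0.0219, 0.176]
orientation: [-0.022, 0.981, 0.002, 0.193]
force: [0.2, 0.1, 0.9]
gripper_width: 0.0049
grip_force: 0.0
wrist [('left', array([395.6, 215.5])), ('middle', array([320.4, 221.6])), ('right', array([240.7, 217.2]))]
[[array([391., 220.]), array([400., 227.])], [array([317., 220.]), array([317., 227.])], [array([243., 219.]), array([234., 226.])]] [array([435., 165.]), array([200., 163.]), array([427., 309.]), array([206., 308.])]
top [('left', array([234.7, 227.4])), ('middle', array([206.6, 229.7])), ('right', array([307. , 225.2]))]
[[array([240., 226.]), array([238., 232.])], [array([276., 225.]), array([275., 231.])], [array([312., 223.]), array([312., 229.])]] [array([223., 251.]), array([332., 247.]), array([215., 183.]), array([331., 179.])]
side [('left', array([210.6, 239.7])), ('middle', array([246.1, 237.2])), ('right', 0)]
[[array([246., 237.]), array([246., 235.])], [array([275., 231.]), array([276., 228.])], [array([304., 224.]), array([305., 221.])]] [array([234., 263.]), array([325., 241.]), array([221., 205.]), array([310., 186.])]
[0.41958241 0.02228711 0.1746378 ] [ 0.02667449 -0.38749563 -0.19710227  2.31641708 -0.03209502  0.82502414
  1.4626371 ]
```

View pics/w2.png

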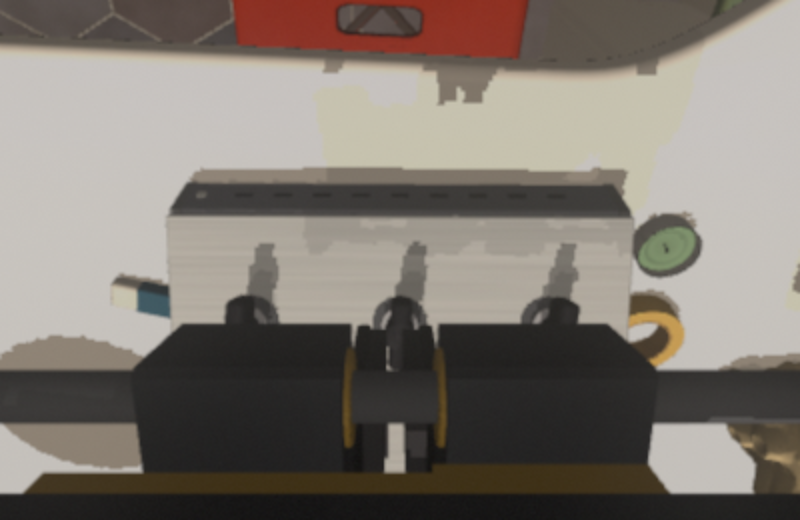

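```bash
python3 - <<'E'
from fit import *
i=cv2.imread("pics/w1.png")
j=np.hstack([cv2.resize(i[160:222,x-22:x+22],(260,366),interpolation=2) for x in(237,315,393)])
cv2.imwrite("pics/w3.png",j)
t=capture("top");s=capture("side");w=capture("wrist")
cv2.imwrite("pics/t2.png",t["img"]);cv2.imwrite("pics/s2.png",s["img"])
# refit from wrist only
obs=[(w,'c',0,-.125,-.003,(203.5,166)),(w,'c',0,.125,-.003,(436,167)),(w,'b',-.07,-.125,0,(216,151.5)),(w,'b',-.07,.125,0,(425,151.5)),
(t,'c',.162,.125,0,(215,183.4)),(t,'c',.162,-.125,0,(329,179.4)),(s,'c',.162,.125,0,(222.4,207)),(s,'c',.162,-.125,0,(311,187.4))]
def res(p):
    r=[]
    for c,k,u,v,ww,px in obs:
        if k=='c':X=onc(list(p)+[0,.117],0,u,v,ww)
        else:
            o,Q=boxT(p);X=o+Q.apply([u,v,ww])
        r+=list(proj(c,X)-px)
    return np.array(r)
f=least_squares(res,[.52,.025,0],loss='soft_l1');print(np.round(f.x,4),np.round(res(f.x),1))
E
```

```text
[0.5182 0.0291 0.0413] [-0.4 -0.4  0.5 -0.3 -1.8 -0.9  0.   0.1 -1.5 -1.3  0.4 -1.3 -2.6 -2.3
 -2.5 -1.8]
```

View pics/w3.png

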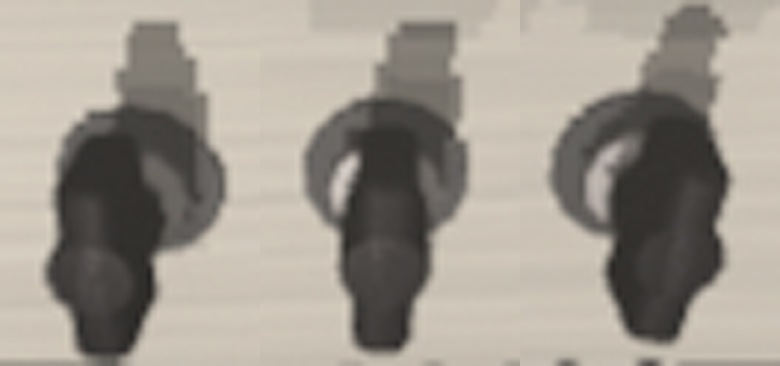

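```bash
cat >> go.py <<'E'
P=np.array([.5182,.0291,.0413,0,.117])
E
python3 - <<'E'
from go import *
for v in(0,.08,-.08): print(np.round(onc(P,0,.06,v,.0105),4))
plan(onc(P,0,.06,0,.05),toolR())
E
```

```text
[0.4916 0.028  0.0803]
[0.4883 0.1079 0.0803]
[ 0.4949 -0.0519  0.0803]
turn [-0.11 -8.    0.24] 8.0 shift [-0.0261  0.0028  0.0754] joints [ 0.03 -0.39 -0.2   2.32 -0.03  0.83  1.46] t 8.2
```

```bash
python3 -m creep '[[[-0.1,-4,0.1],[-0.01,0.001,0.02],0],[[-0.1,-8,0.2],[-0.02,0.002,0.045],0],[[-0.1,-8,0.2],[-0.026,0.0028,0.07],0],[[-0.1,-8,0.2],[-0.026,0.0028,0.0754],0],[[-0.1,-8,0.2],[-0.026,0.0028,0.0754],0]]'
python3 - <<'E'
from go import *
plan(onc(P,0,.06,0,.0105),toolR())
c=capture("wrist");cv2.imwrite("pics/w4.png",c["img"][60:400,100:540])
print([proj(c,onc(P,0,.06,v,.034)).round() for v in(.08,0,-.08)],[find_in("wrist",l)[:1] for l in("wing_left","wing_middle","wing_right")])
E
```

```text
clock: 8.82
position: [0.4715, 0.0271, 0.1144]
orientation: [-0.02, 0.966, 0.005, 0.258]
force: [0.6, -0.0, 0.4]
gripper_width: 0.0438
grip_force: 0.0
turn [-0.02 -0.06  0.04] 0.1 shift [-0.0004  0.0001  0.0396] joints [ 0.07 -0.24 -0.26  2.4   0.04  0.46  1.38] t 8.82
[array([435., 230.]), array([317., 230.]), array([199., 230.])] [[{'position': [206.1, 215.8], 'score': 0.33}], [{'position': [315.8, 221.9], 'score': 0.61}], [{'position': [205.0, 214.1], 'score': 0.97}]]
```

View pics/w4.png

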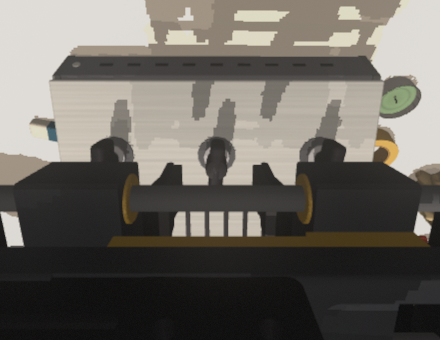

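```bash
python3 -m creep '[[[0,0,0],[0,0,0.015],0],[[0,0,0],[0,0,0.03],0],[[0,0,0],[0,0,0.0395],0],[[0,0,0],[0,0,0.0395],-1],[[0,0,0],[0,0,0.0395],-1],[[0,0,0],[0,0,0.0395],-1],[[0,0,0],[0,0,0.0395],-1]]'
cat >> go.py <<'E'
def st():
    s=read_state();q=R.from_quat(s["orientation"])
    e=(toolR().inv()*q).as_rotvec(degrees=True)
    print("mom tool",np.round(q.inv().apply(s["moment"]),3),"F tool",np.round(q.inv().apply(s["force"]),1),"w",round(s["gripper_width"],4),"grip",s["grip_force"].round(1),"ang",e.round(1),"tq7",s["joint_torque"][6].round(3),"j",s["joint_pos"].round(2),"t",round(s["clock"],2))
    o=onc(P,0,.06,0,0);print("tip rel mid",toolR().inv().apply(s["position"]-o).round(4))
E
python3 -c "from go import *; st()"
```

```text
clock: 9.9
position: [0.4916, 0.0279, 0.0806]
orientation: [-0.02, 0.966, 0.005, 0.259]
force: [1.4, -9.0, 1.5]
gripper_width: 0.0113
grip_force: 5.1Traceback (most recent call last):
  File "<string>", line 1, in <module>
    from go import *; st()
                      ~~^^
  File "go.py", line 15, in st
    print("mom tool",np.round(q.inv().apply(s["moment"]),3),"F tool",np.round(q.inv().apply(s["force"]),1),"w",round(s["gripper_width"],4),"grip",s["grip_force"].round(1),"ang",e.round(1),"tq7",s["joint_torque"][6].round(3),"j",s["joint_pos"].round(2),"t",round(s["clock"],2))
                                                                                                                                                  ^^^^^^^^^^^^^^^^^^^^^
AttributeError: 'float' object has no attribute 'round'
```

```bash
sed -i 's/s\["grip_force"\].round(1)/round(float(s["grip_force"]),1)/; s/s\["joint_torque"\]\[6\].round(3)/round(float(s["joint_torque"][6]),3)/' go.py
python3 -m creep '[[[0,0,0],[0,0,0],-1],[[0,0,8],[0,0,0.0002],-1],[[0,0,17],[0,0,0.0004],-1],[[0,0,26],[0,0,0.0007],-1],[[0,0,35],[0,0,0.0009],-1],[[0,0,44],[0,0,0.0011],-1],[[0,0,53],[0,0,0.0014],-1],[[0,0,62],[0,0,0.0016],-1]]'; python3 -c "from go import *; st()"
```

```text
clock: 10.9
position: [0.4922, 0.0266, 0.0789]
orientation: [0.483, 0.837, 0.138, 0.219]
force: [-2.3, -7.9, 4.4]
gripper_width: 0.0099
grip_force: 30.0
mom tool [ 1.385 -1.245 -0.055] F tool [-6.9 -3.6 -5.1] w 0.0099 grip 30.0 ang [ 0.1 -0.  62.3] tq7 2.422 j [ 0.27 -0.11 -0.46  2.39  0.09  0.34  0.26] t 10.9
tip rel mid [ 0.0002 -0.0014 -0.0091]
```

```bash
python3 -m creep '[[[0,0,9],[0,0,0.0002],-1],[[0,0,18],[0,0,0.0005],-1],[[0,0,26],[0,0,0.0007],-1]]'; python3 -c "from go import *; st()"
python3 -m creep '[[[0,0,5],[0,0,0.0001],-1],[[0,0,10],[0,0,0.0003],-1],[[0,0,15],[0,0,0.0004],-1]]'; python3 -c "from go import *; st()"
```

```text
clock: 11.28
position: [0.4922, 0.0265, 0.0781]
orientation: [0.659, 0.707, 0.183, 0.182]
force: [-5.2, -7.9, 5.1]
gripper_width: 0.0099
grip_force: 30.0
mom tool [ 0.91  -1.758 -0.071] F tool [-7.6 -2.4 -7.2] w 0.0099 grip 30.0 ang [ 0.1 -0.  88.3] tq7 1.99 j [ 0.34 -0.11 -0.52  2.39  0.07  0.33 -0.18] t 11.28
tip rel mid [ 0.0007 -0.0015 -0.0083]
clock: 11.65
position: [0.4922, 0.0265, 0.0776]
orientation: [0.745, 0.615, 0.205, 0.157]
force: [-6.5, -7.4, 6.3]
gripper_width: 0.0097
grip_force: 30.0
mom tool [ 0.587 -1.971 -0.105] F tool [-7.6 -1.  -8.9] w 0.0097 grip 30.0 ang [  0.2  -0.  103.2] tq7 1.295 j [ 0.38 -0.11 -0.56  2.38  0.06  0.33 -0.43] t 11.65
tip rel mid [ 0.0009 -0.0015 -0.0079]
```

```bash
python3 -m creep '[[[0,0,5],[0,0,0.0001],-1],[[0,0,10],[0,0,0.0003],-1]]'; python3 -c "from go import *; st()"
```

```text
clock: 11.9
position: [0.4922, 0.0265, 0.0772]
orientation: [0.796, 0.548, 0.218, 0.138]
force: [-7.2, -7.0, 6.5]
gripper_width: 0.01
grip_force: 30.0
mom tool [ 0.379 -2.041 -0.032] F tool [-7.5 -0.3 -9.3] w 0.01 grip 30.0 ang [ 2.000e-01 -1.000e-01  1.132e+02] tq7 1.313 j [ 0.41 -0.11 -0.59  2.38  0.05  0.33 -0.59] t 11.9
tip rel mid [ 0.0011 -0.0015 -0.0076]
```

```bash
for i in 1; do python3 -m creep '[[[0,0,5],[0,0,0.0001],-1],[[0,0,9],[0,0,0.0002],-1]]'; done; python3 -c "from go import *; st()"
python3 -m creep '[[[0,0,5],[0,0,0.0001],-1],[[0,0,9],[0,0,0.0002],-1]]'; python3 -c "from go import *; st()"
```

```text
clock: 12.15
position: [0.4922, 0.0266, 0.0769]
orientation: [0.836, 0.484, 0.228, 0.121]
force: [-7.1, -6.7, 5.9]
gripper_width: 0.0098
grip_force: 30.0
mom tool [ 0.221 -1.95  -0.004] F tool [-7.3  0.5 -8.8] w 0.0098 grip 30.0 ang [ 2.000e-01 -1.000e-01  1.222e+02] tq7 0.877 j [ 0.44 -0.11 -0.61  2.38  0.04  0.33 -0.74] t 12.15
tip rel mid [ 0.0013 -0.0014 -0.0073]
clock: 12.4
position: [0.4922, 0.0267, 0.0767]
orientation: [0.871, 0.417, 0.236, 0.103]
force: [-6.9, -6.8, 5.6]
gripper_width: 0.0099
grip_force: 30.0
mom tool [ 0.073 -1.913 -0.054] F tool [-7.2  1.8 -8.4] w 0.0099 grip 30.0 ang [ 2.000e-01 -1.000e-01  1.312e+02] tq7 0.884 j [ 0.46 -0.11 -0.64  2.38  0.03  0.33 -0.89] t 12.4
tip rel mid [ 0.0014 -0.0013 -0.0071]
```

```bash
python3 -m creep '[[[0,0,5],[0,0,0.0001],-1],[[0,0,9],[0,0,0.0002],-1]]'; python3 -c "from go import *; st()"
```

```text
clock: 12.65
position: [0.4922, 0.0268, 0.0764]
orientation: [0.901, 0.348, 0.244, 0.084]
force: [-7.4, -5.5, 6.0]
gripper_width: 0.0096
grip_force: 30.0
mom tool [-0.127 -1.985 -0.05 ] F tool [-6.1  1.7 -9. ] w 0.0096 grip 30.0 ang [ 2.000e-01 -1.000e-01  1.402e+02] tq7 0.885 j [ 0.49 -0.11 -0.66  2.38  0.03  0.33 -1.04] t 12.65
tip rel mid [ 0.0015 -0.0012 -0.0069]
```

```bash
python3 -m creep '[[[0,0,4],[0,0,0.0001],-1],[[0,0,8],[0,0,0.0002],-1]]'; python3 -c "from go import *; st()"; python3 -m creep '[[[0,0,3],[0,0,0.0001],-1],[[0,0,6],[0,0,0.0001],-1]]'; python3 -c "from go import *; st()"
```

```text
clock: 12.9
position: [0.4922, 0.0269, 0.0762]
orientation: [0.924, 0.284, 0.249, 0.066]
force: [-8.1, -5.3, 5.3]
gripper_width: 0.0101
grip_force: 30.0
mom tool [-0.28  -1.83  -0.025] F tool [-6.5  1.8 -8.7] w 0.0101 grip 30.0 ang [ 2.000e-01 -1.000e-01  1.481e+02] tq7 1.027 j [ 0.51 -0.11 -0.68  2.38  0.02  0.33 -1.18] t 12.9
tip rel mid [ 0.0016 -0.0011 -0.0067]
clock: 13.15
position: [0.4925, 0.0271, 0.0763]
orientation: [0.937, 0.236, 0.252, 0.054]
force: [-7.0, -5.7, 5.7]
gripper_width: 0.0104
grip_force: 30.0
mom tool [-0.374 -1.765 -0.562] F tool [-5.4  3.4 -8.5] w 0.0104 grip 30.0 ang [ 2.00e-01 -1.00e-01  1.54e+02] tq7 0.229 j [ 0.53 -0.11 -0.7   2.38  0.02  0.33 -1.27] t 13.15
tip rel mid [ 0.0013 -0.001  -0.0066]
```

```bash
python3 -m creep '[[[0,0,2],[0,0,0],-1],[[0,0,4],[0,0,0],-1]]'; python3 -c "from go import *; st()"
```

```text
clock: 13.4
position: [0.4925, 0.0272, 0.0763]
orientation: [0.944, 0.204, 0.254, 0.045]
force: [-7.7, -6.0, 4.5]
gripper_width: 0.0112
grip_force: 32.4
mom tool [-0.594 -1.632 -0.735] F tool [-6.4  3.5 -7.8] w 0.0112 grip 32.4 ang [ 2.00e-01 -1.00e-01  1.58e+02] tq7 -0.208 j [ 0.54 -0.11 -0.71  2.38  0.01  0.33 -1.34] t 13.4
tip rel mid [ 0.0012 -0.0009 -0.0066]
```

```bash
python3 -m creep '[[[0,0,-2],[0,0,0],0],[[0,0,-2],[0,0,0],0],[[0,0,-2],[0,0,-0.02],0],[[0,0,-10],[0,0,-0.05],0],[[0,0,-20],[0,0,-0.05],0],[[0,0,-30],[0,0,-0.05],0],[[0,0,-40],[0,0,-0.05],0],[[0,0,-50],[0,0,-0.05],0]]'
python3 -m creep '[[[0,0,-10],[0,0,0],0],[[0,0,-20],[0,0,0],0],[[0,0,-30],[0,0,0],0],[[0,0,-40],[0,0,0],0],[[0,0,-50],[0,0,0],0],[[0,0,-60],[0,0,0],0],[[0,0,-70],[0,0,0],0],[[0,0,-80],[0,0,0],0]]'
python3 - <<'E'
from go import *
st();plan(onc(P,0,.06,.08,.05),toolR(12))
E
```

```text
clock: 14.4
position: [0.4685, 0.0274, 0.1202]
orientation: [0.768, 0.586, 0.212, 0.148]
force: [0.2, 0.9, 0.4]
gripper_width: 0.0434
grip_force: 0.0
clock: 15.4
position: [0.4685, 0.0273, 0.1202]
orientation: [0.211, 0.943, 0.067, 0.25]
force: [1.0, -0.3, -0.1]
gripper_width: 0.0433
grip_force: 0.0
mom tool [0.156 0.423 0.064] F tool [-0.9  0.1  0.5] w 0.0433 grip 0.0 ang [-0.   0.  27.6] tq7 -2.673 j [-0.01 -0.26 -0.19  2.41  0.07  0.48  0.87] t 15.4
tip rel mid [ 0.0001  0.0003 -0.0566]
turn [ 1.000e-02 -0.000e+00 -1.562e+01] 15.6 shift [0.0369 0.0707 0.0066] joints [-0.01 -0.26 -0.19  2.41  0.07  0.48  0.87] t 15.4
```

```bash
python3 -m creep '[[[0,0,-5],[0.012,0.022,0],0],[[0,0,-10],[0.025,0.045,0],0],[[0,0,-15.6],[0.037,0.069,0.0066],0],[[0,0,-15.6],[0.037,0.069,0.0066],0]]'
python3 - <<'E'
from go import *
st();plan(onc(P,0,.06,.0785,.0105),toolR(12))
c=capture("wrist");cv2.imwrite("pics/w5.png",cv2.resize(c["img"][120:300,180:460],(784,504)))
E
```

```text
clock: 15.9
position: [0.4682, 0.1074, 0.1142]
orientation: [0.082, 0.962, 0.034, 0.257]
force: [-0.2, 0.2, 0.4]
gripper_width: 0.0436
grip_force: 0.0
mom tool [0.026 0.478 0.057] F tool [ 0.1  0.2 -0.4] w 0.0436 grip 0.0 ang [-0.1  0.  12.2] tq7 -0.367 j [-0.04 -0.21 -0.39  2.37  0.25  0.49  0.75] t 15.9
tip rel mid [ 0.0005  0.0803 -0.0499]
turn [ 0.09 -0.03 -0.17] 0.2 shift [-0.0009 -0.0017  0.0394] joints [-0.04 -0.21 -0.39  2.37  0.25  0.49  0.75] t 15.9
```

View pics/w5.png

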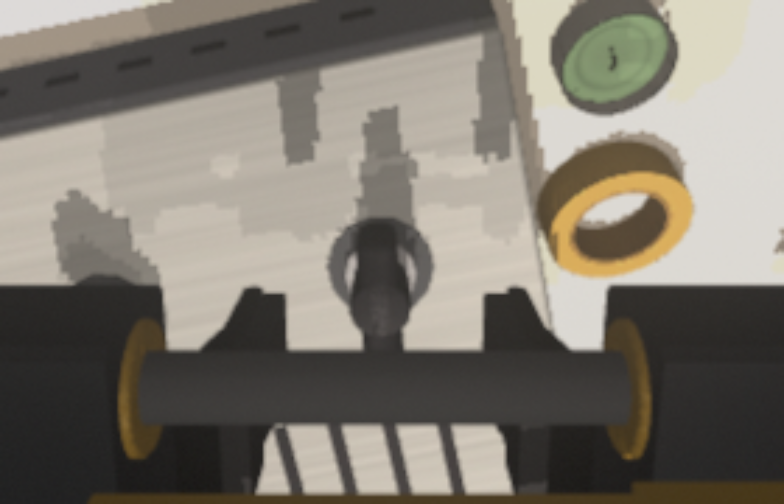

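```bash
python3 -m creep '[[[0,0,0],[0,-0.001,0.015],0],[[0,0,0],[0,-0.001,0.03],0],[[0,0,0],[0,-0.001,0.0394],0],[[0,0,0],[0,-0.001,0.0394],-1],[[0,0,0],[0,-0.001,0.0394],-1],[[0,0,0],[0,-0.001,0.0394],-1],[[0,0,0],[0,-0.001,0.0394],-1],[[0,0,0],[0,-0.001,0.0394],-1]]';python3 -c "from go import *; st()"
python3 -m creep '[[[0,0,9],[0,0,0.0002],-1],[[0,0,18],[0,0,0.0005],-1],[[0,0,27],[0,0,0.0007],-1],[[0,0,36],[0,0,0.0009],-1],[[0,0,45],[0,0,0.0012],-1],[[0,0,54],[0,0,0.0014],-1],[[0,0,63],[0,0,0.0016],-1],[[0,0,72],[0,0,0.0019],-1]]'; python3 -c "from go import *; st()"
```

```text
clock: 16.95
position: [0.4884, 0.1069, 0.0808]
orientation: [0.083, 0.962, 0.034, 0.258]
force: [1.8, 5.2, -2.0]
gripper_width: 0.0099
grip_force: 30.0
mom tool [-1.209  0.534  0.017] F tool [0.4 5.2 2.8] w 0.0099 grip 30.0 ang [-0.1 -0.1 12.3] tq7 -0.037 j [ 0.01 -0.09 -0.44  2.37  0.41  0.4   0.62] t 16.95
tip rel mid [-0.0002  0.0789 -0.011 ]
clock: 17.95
position: [0.4887, 0.1061, 0.0786]
orientation: [0.635, 0.728, 0.179, 0.188]
force: [-2.2, 2.7, 1.0]
gripper_width: 0.0099
grip_force: 30.0
mom tool [ 0.841  0.758 -0.058] F tool [ 2.9 -1.  -1.9] w 0.0099 grip 30.0 ang [-0.1  0.  84.6] tq7 2.513 j [ 0.13 -0.08 -0.55  2.36  0.4   0.39 -0.63] t 17.95
tip rel mid [ 0.0006  0.0781 -0.0089]
```

```bash
python3 -m creep '[[[0,0,9],[0,0,0.0002],-1],[[0,0,18],[0,0,0.0005],-1],[[0,0,27],[0,0,0.0007],-1]]'; python3 -c "from go import *; st()"
python3 -m creep '[[[0,0,4],[0,0,0.0001],-1],[[0,0,8],[0,0,0.0002],-1]]'; python3 -c "from go import *; st()"
python3 -m creep '[[[0,0,4],[0,0,0.0001],-1],[[0,0,6],[0,0,0.0002],-1]]'; python3 -c "from go import *; st()"
```

```text
clock: 18.32
position: [0.4887, 0.1061, 0.0777]
orientation: [0.787, 0.56, 0.217, 0.141]
force: [-4.6, 4.2, 1.1]
gripper_width: 0.0097
grip_force: 30.0
mom tool [ 1.564  0.394 -0.09 ] F tool [ 2.9 -4.7 -3.2] w 0.0097 grip 30.0 ang [-0.000e+00  1.000e-01  1.116e+02] tq7 2.489 j [ 0.18 -0.08 -0.59  2.36  0.39  0.38 -1.09] t 18.32
tip rel mid [ 0.0011  0.0782 -0.0081]
clock: 18.58
position: [0.4886, 0.1062, 0.0774]
orientation: [0.824, 0.504, 0.226, 0.125]
force: [-4.4, 4.1, 1.1]
gripper_width: 0.0096
grip_force: 30.0
mom tool [ 1.639  0.183 -0.017] F tool [ 2.2 -4.8 -3.1] w 0.0096 grip 30.0 ang [0.000e+00 1.000e-01 1.194e+02] tq7 1.025 j [ 0.19 -0.08 -0.61  2.36  0.39  0.38 -1.23] t 18.57
tip rel mid [ 0.0012  0.0782 -0.0079]
clock: 18.82
position: [0.4887, 0.1062, 0.0772]
orientation: [0.849, 0.461, 0.232, 0.114]
force: [-6.5, 4.1, 2.0]
gripper_width: 0.0099
grip_force: 30.0
mom tool [ 1.832 -0.005 -0.05 ] F tool [ 1.  -6.2 -4.9] w 0.0099 grip 30.0 ang [0.000e+00 1.000e-01 1.254e+02] tq7 0.181 j [ 0.2  -0.08 -0.62  2.36  0.39  0.38 -1.33] t 18.82
tip rel mid [ 0.0013  0.0783 -0.0077]
```

```bash
python3 -m creep '[[[0,0,4],[0,0,0.0001],-1],[[0,0,7],[0,0,0.0002],-1]]'; python3 -c "from go import *; st()"
python3 -m creep '[[[0,0,4],[0,0,0.0001],-1],[[0,0,6],[0,0,0.0002],-1]]'; python3 -c "from go import *; st()"
```

```text
clock: 19.08
position: [0.4887, 0.1064, 0.0771]
orientation: [0.875, 0.409, 0.239, 0.099]
force: [-7.1, 3.1, 3.9]
gripper_width: 0.0102
grip_force: 30.0
mom tool [ 1.794 -0.272 -0.546] F tool [-0.2 -5.3 -6.8] w 0.0102 grip 30.0 ang [0.000e+00 1.000e-01 1.323e+02] tq7 0.201 j [ 0.21 -0.08 -0.63  2.36  0.39  0.38 -1.46] t 19.07
tip rel mid [ 0.0013  0.0784 -0.0075]
clock: 19.32
position: [0.4888, 0.1062, 0.0769]
orientation: [0.895, 0.363, 0.243, 0.087]
force: [-7.8, 3.2, 4.6]
gripper_width: 0.0115
grip_force: 32.8
mom tool [ 1.669 -0.664 -0.819] F tool [-0.9 -5.5 -7.9] w 0.0115 grip 32.8 ang [  0.    0.  138.3] tq7 -0.506 j [ 0.22 -0.08 -0.64  2.36  0.39  0.38 -1.56] t 19.32
tip rel mid [ 0.0014  0.0782 -0.0074]
```

```bash
python3 -m creep '[[[0,0,-4],[0,0,0],0],[[0,0,-4],[0,0,0],0],[[0,0,-4],[0,0,-0.02],0],[[0,0,-10],[0,0,-0.05],0],[[0,0,-20],[0,0,-0.05],0],[[0,0,-30],[0,0,-0.05],0],[[0,0,-40],[0,0,-0.05],0],[[0,0,-50],[0,0,-0.05],0]]'
python3 -m creep '[[[0,0,-10],[0,0,0],0],[[0,0,-20],[0,0,0],0],[[0,0,-30],[0,0,0],0],[[0,0,-40],[0,0,0],0],[[0,0,-50],[0,0,0],0],[[0,0,-60],[0,0,0],0],[[0,0,-70],[0,0,0],0],[[0,0,-80],[0,0,0],0]]'
python3 - <<'E'
from go import *
st();plan(onc(P,0,.06,-.0815,.05),toolR(6))
E
```

```text
clock: 20.32
position: [0.4646, 0.1042, 0.1206]
orientation: [0.657, 0.708, 0.184, 0.182]
force: [-0.6, 0.3, 0.7]
gripper_width: 0.0437
grip_force: 0.0
clock: 21.32
position: [0.4645, 0.1042, 0.1205]
orientation: [0.049, 0.965, 0.024, 0.258]
force: [0.5, -0.5, 0.0]
gripper_width: 0.0436
grip_force: 0.0
mom tool [-0.012  0.535  0.024] F tool [-0.5 -0.4  0.2] w 0.0436 grip 0.0 ang [ 0.  -0.   8.1] tq7 -2.72 j [-0.26 -0.23 -0.2   2.39  0.32  0.52  0.77] t 21.32
tip rel mid [ 0.0006  0.0772 -0.0573]
turn [-0.01  0.   -2.14] 2.1 shift [-0.0231 -0.1571  0.0073] joints [-0.26 -0.23 -0.2   2.39  0.32  0.52  0.77] t 21.32
```

```bash
python3 -m creep '[[[0,0,0],[-0.005,-0.04,0],0],[[0,0,0],[-0.011,-0.08,0],0],[[0,0,0],[-0.017,-0.12,0],0],[[0,0,-2],[-0.0225,-0.157,0],0],[[0,0,-2],[-0.0225,-0.157,0.007],0],[[0,0,-2],[-0.0225,-0.157,0.007],0]]'
python3 - <<'E'
from go import *
st();plan(onc(P,0,.06,-.0815,.0105),toolR(6))
c=capture("wrist");cv2.imwrite("pics/w6.png",cv2.resize(c["img"][120:300,180:460],(784,504)))
E
```

```text
clock: 22.08
position: [0.4739, -0.0534, 0.1136]
orientation: [0.034, 0.965, 0.02, 0.258]
force: [0.6, -0.7, -0.4]
gripper_width: 0.0435
grip_force: 0.0
mom tool [-0.043  0.518  0.047] F tool [-0.4 -0.6  0.6] w 0.0435 grip 0.0 ang [-0.   0.1  6.4] tq7 0.154 j [-0.02 -0.24  0.07  2.41 -0.06  0.45  1.6 ] t 22.07
tip rel mid [ 0.0016 -0.0806 -0.0499]
turn [ 0.01 -0.06 -0.41] 0.4 shift [-0.0017 -0.0007  0.0393] joints [-0.02 -0.24  0.07  2.41 -0.06  0.45  1.6 ] t 22.07
```

View pics/w6.png

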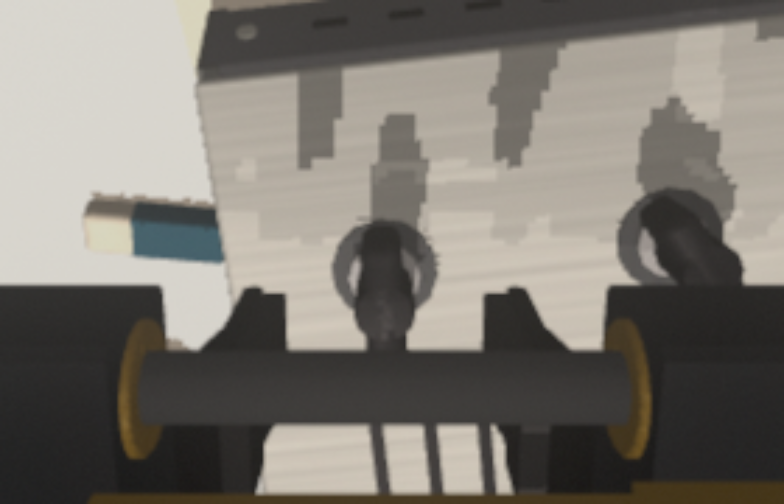

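```bash
python3 -m creep '[[[0,0,0],[-0.001,-0.0005,0.015],0],[[0,0,0],[-0.001,-0.0005,0.03],0],[[0,0,0],[-0.001,-0.0005,0.0393],0],[[0,0,0],[-0.001,-0.0005,0.0393],-1],[[0,0,0],[-0.001,-0.0005,0.0393],-1],[[0,0,0],[-0.001,-0.0005,0.0393],-1],[[0,0,0],[-0.001,-0.0005,0.0393],-1],[[0,0,0],[-0.001,-0.0005,0.0393],-1]]';python3 -c "from go import *; st()"
python3 -m creep '[[[0,0,9],[0,0,0.0002],-1],[[0,0,18],[0,0,0.0005],-1],[[0,0,27],[0,0,0.0007],-1],[[0,0,36],[0,0,0.0009],-1],[[0,0,45],[0,0,0.0012],-1],[[0,0,54],[0,0,0.0014],-1],[[0,0,63],[0,0,0.0016],-1],[[0,0,72],[0,0,0.0019],-1]]'; python3 -c "from go import *; st()"
```

```text
clock: 23.12
position: [0.4949, -0.0529, 0.081]
orientation: [0.033, 0.965, 0.02, 0.258]
force: [0.2, 5.3, 1.7]
gripper_width: 0.0098
grip_force: 30.0
mom tool [-1.191  0.343 -0.018] F tool [-0.6  5.4 -1.2] w 0.0098 grip 30.0 ang [-0.  -0.   6.3] tq7 -0.031 j [-0.05 -0.12  0.09  2.4  -0.1   0.34  1.63] t 23.12
tip rel mid [-0.0003 -0.081  -0.0111]
clock: 24.12
position: [0.4952, -0.0537, 0.0788]
orientation: [0.597, 0.76, 0.168, 0.197]
force: [-3.7, -0.4, 2.0]
gripper_width: 0.0098
grip_force: 30.0
mom tool [ 0.856  0.296 -0.098] F tool [ 0.2 -2.2 -3.6] w 0.0098 grip 30.0 ang [ 0.   0.  78.6] tq7 2.429 j [ 0.13 -0.1  -0.08  2.39 -0.16  0.34  0.43] t 24.12
tip rel mid [ 0.0006 -0.0818 -0.0091]
```

```bash
python3 -m creep '[[[0,0,9],[0,0,0.0002],-1],[[0,0,18],[0,0,0.0005],-1],[[0,0,27],[0,0,0.0007],-1]]'; python3 -c "from go import *; st()"
python3 -m creep '[[[0,0,4],[0,0,0.0001],-1],[[0,0,8],[0,0,0.0002],-1]]'; python3 -c "from go import *; st()"
python3 -m creep '[[[0,0,4],[0,0,0.0001],-1],[[0,0,7],[0,0,0.0002],-1]]'; python3 -c "from go import *; st()"
```

```text
clock: 24.5
position: [0.4951, -0.0537, 0.0779]
orientation: [0.758, 0.6, 0.209, 0.152]
force: [-5.1, 0.4, 2.4]
gripper_width: 0.0096
grip_force: 30.0
mom tool [ 1.211 -0.154 -0.093] F tool [-0.2 -3.2 -4.5] w 0.0096 grip 30.0 ang [1.000e-01 1.000e-01 1.056e+02] tq7 2.432 j [ 0.2  -0.1  -0.14  2.39 -0.18  0.34 -0.03] t 24.5
tip rel mid [ 0.0011 -0.0818 -0.0084]
clock: 24.75
position: [0.4951, -0.0537, 0.0777]
orientation: [0.797, 0.546, 0.219, 0.137]
force: [-5.9, 1.0, 2.7]
gripper_width: 0.0102
grip_force: 30.0
mom tool [ 1.201 -0.23  -0.07 ] F tool [-0.3 -3.9 -5.3] w 0.0102 grip 30.0 ang [1.000e-01 1.000e-01 1.135e+02] tq7 1.001 j [ 0.21 -0.1  -0.16  2.38 -0.19  0.34 -0.16] t 24.75
tip rel mid [ 0.0012 -0.0817 -0.0082]
clock: 25.0
position: [0.4952, -0.0537, 0.0774]
orientation: [0.829, 0.497, 0.227, 0.123]
force: [-6.4, 1.4, 3.3]
gripper_width: 0.0098
grip_force: 30.0
mom tool [ 1.216 -0.38  -0.094] F tool [-0.6 -4.2 -6. ] w 0.0098 grip 30.0 ang [1.000e-01 1.000e-01 1.205e+02] tq7 0.601 j [ 0.23 -0.1  -0.18  2.38 -0.19  0.34 -0.28] t 25.0
tip rel mid [ 0.0013 -0.0817 -0.0079]
```

```bash
python3 -m creep '[[[0,0,4],[0,0,0.0001],-1],[[0,0,7],[0,0,0.0002],-1]]'; python3 -c "from go import *; st()" | head -1
python3 -m creep '[[[0,0,4],[0,0,0.0001],-1],[[0,0,6],[0,0,0.0002],-1]]'; python3 -c "from go import *; st()"|head -1
python3 -m creep '[[[0,0,4],[0,0,0],-1],[[0,0,5],[0,0,0],-1]]'; python3 -c "from go import *; st()"
```

```text
clock: 25.25
position: [0.4952, -0.0536, 0.0772]
orientation: [0.857, 0.445, 0.234, 0.109]
force: [-6.5, 0.8, 3.5]
gripper_width: 0.01
grip_force: 30.0
mom tool [ 1.37  -0.5   -0.074] F tool [-1.5 -3.7 -6.2] w 0.01 grip 30.0 ang [1.000e-01 1.000e-01 1.275e+02] tq7 0.608 j [ 0.25 -0.09 -0.19  2.38 -0.19  0.34 -0.4 ] t 25.25
clock: 25.5
position: [0.4952, -0.0535, 0.077]
orientation: [0.879, 0.4, 0.239, 0.097]
force: [-8.2, 1.8, 4.6]
gripper_width: 0.0097
grip_force: 30.0
mom tool [ 1.368 -0.587 -0.01 ] F tool [-1.7 -4.9 -8. ] w 0.0097 grip 30.0 ang [1.000e-01 1.000e-01 1.334e+02] tq7 0.181 j [ 0.26 -0.09 -0.2   2.38 -0.2   0.34 -0.5 ] t 25.5
clock: 25.75
position: [0.4952, -0.0534, 0.0769]
orientation: [0.896, 0.362, 0.243, 0.086]
force: [-5.8, 1.5, 2.6]
gripper_width: 0.0099
grip_force: 30.0
mom tool [ 1.236 -0.627 -0.155] F tool [-1.6 -3.7 -5.1] w 0.0099 grip 30.0 ang [1.000e-01 1.000e-01 1.384e+02] tq7 -0.317 j [ 0.27 -0.09 -0.21  2.38 -0.2   0.34 -0.58] t 25.75
tip rel mid [ 0.0016 -0.0815 -0.0075]
```

```bash
python3 -m creep '[[[0,0,3],[0,0,0.0001],-1],[[0,0,5],[0,0,0.0001],-1]]'; python3 -c "from go import *; st()"|head -1
python3 -m creep '[[[0,0,3],[0,0,0],-1],[[0,0,5],[0,0,0],-1]]'; python3 -c "from go import *; st()"
```

```text
clock: 26.0
position: [0.4952, -0.0534, 0.0768]
orientation: [0.911, 0.323, 0.246, 0.076]
force: [-7.5, 1.9, 4.3]
gripper_width: 0.0106
grip_force: 30.0
mom tool [ 1.218 -0.96  -0.638] F tool [-2.1 -4.3 -7.4] w 0.0106 grip 30.0 ang [2.000e-01 1.000e-01 1.433e+02] tq7 -0.254 j [ 0.28 -0.09 -0.22  2.38 -0.2   0.34 -0.66] t 26.0
clock: 26.25
position: [0.4952, -0.0534, 0.0769]
orientation: [0.924, 0.283, 0.249, 0.065]
force: [-6.5, 0.2, 3.7]
gripper_width: 0.0114
grip_force: 33.7
mom tool [ 0.936 -1.332 -0.773] F tool [-3.  -2.4 -6.5] w 0.0114 grip 33.7 ang [2.000e-01 1.000e-01 1.483e+02] tq7 -0.462 j [ 0.29 -0.09 -0.23  2.38 -0.21  0.34 -0.75] t 26.25
tip rel mid [ 0.0015 -0.0815 -0.0074]
```

```bash
python3 -m creep '[[[0,0,-5],[0,0,0],0],[[0,0,-5],[0,0,0],0],[[0,0,-5],[0,0,-0.02],0],[[0,0,-5],[0,0,-0.06],0],[[0,0,-5],[0,0,-0.1],0],[[0,0,-5],[0,-0.04,-0.13],0],[[0,0,-5],[0,-0.08,-0.14],0],[[0,0,-5],[0,-0.12,-0.14],0]]'
python3 - <<'E'
from go import *
st();t=capture("top");s=capture("side")
print([[proj(c,onc(P,0,0,v,0)).round(1) for v in(.125,-.125)] for c in(t,s)])
cv2.imwrite("pics/f.png",np.hstack([cv2.resize(t["img"][165:275,195:355],(400,275)),cv2.resize(s["img"][175:285,195:355],(400,275))]))
E
```

```text
clock: 27.25
position: [0.4061, 0.05, 0.1733]
orientation: [0.916, 0.321, 0.23, 0.074]
force: [1.2, -0.4, -0.2]
gripper_width: 0.0437
grip_force: 0.0
mom tool [ 0.351 -0.365 -0.033] F tool [0.5 0.9 0.8] w 0.0437 grip 0.0 ang [  2.6   0.4 143.6] tq7 3.642 j [-0.03 -0.5  -0.26  2.42 -0.    0.74 -1.18] t 27.25
tip rel mid [ 0.0267  0.0255 -0.1333]
[[array([221.5, 249.9]), array([331., 246.])], [array([233.1, 263.1]), array([323.8, 240.9])]]
```

View pics/f.png

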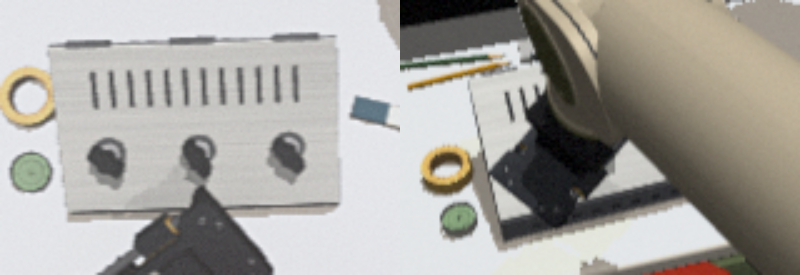

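```bash
python3 -m creep '[[[0,0,0],[0,0,0.02],0],[[0,0,0],[0,0,0.02],0]]'
python3 -c "
from go import *
st();print(close_job())"
```

```text
clock: 27.6
position: [0.4155, 0.0496, 0.1549]
orientation: [0.915, 0.323, 0.23, 0.073]
force: [-0.2, -0.1, -0.6]
gripper_width: 0.0435
grip_force: 0.0
mom tool [ 0.312 -0.435 -0.002] F tool [-0.4 -0.2  0.5] w 0.0435 grip 0.0 ang [  2.7   0.5 143.4] tq7 -0.236 j [ 0.25 -0.46 -0.47  2.42 -0.18  0.67 -1.01] t 27.6
tip rel mid [ 0.0278  0.0247 -0.1127]
the job is handed in; nothing more can be done
None
```

The cover is shut and the three bolts were tightened to their felt end stops, in the order middle, left, right; the job was handed in at 27.6 s with the robot touching nothing, and the closing push peaked at about 100 N at the wrist (limit 120 N).

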